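# Open the sprung chisel box by the hidden catch in its groove

### The job

Open the chisel box with a fingertip, gripping nothing: its catch is a sunken plate hidden somewhere along the floor of the pencil groove at the front, so feel along the groove for the drop, press the plate down inside it until the lid springs up by itself, then push the half-raised lid over backwards until it lies open against its stop. Do not pinch the lid, and leave the things standing round the box where they are.

Things in the scene. Friction and masses are not known exactly. Their poses are not given: they have to be found in the camera images.
- toolbox: long low wooden box fixed to the bench, 360 mm long, 150 mm deep, 73 mm high with the lid shut. Origin: on the bench, 85 mm behind its front face, middle of its length; x points from its front (the robot's side) to its back, y left along its length, z up. Its front 48 mm is a rail, 62 mm high, with a pencil groove sunk in its top along y; the lid lies behind the groove, up to 73 mm high
- groove_left (a point): left end of the groove: point on its floor (46 mm above the bench), middle of its width; axes as the box's. The groove is 240 mm long (box y +0.12 to -0.12, closed by solid wood at both ends), 38 mm wide (box x -0.075 to -0.037) and 16 mm deep from the rail's top; floor of dark steel, lip in front of it 10 mm thick
- groove_right (a point): the same at the groove's right end (box y = -0.12). Between the two ends, at a place that differs each time and is not given (middle at box y -0.05 to +0.05), the catch's finger plate, 48 mm long and filling the groove's width, lies 6 mm below the rest of the floor, of the same dark steel: the only drop in the floor
- hinge_line (a point): middle of the lid's hinge line, at the back of the box, 62 mm above the bench; axes as the box's; the lid turns about y here
- lid_edge (a point): middle of the front edge of the lid, half-way through its 8 mm board; 102 mm from the hinge line. The lid is a wooden board 360 x 102 x 11 mm, light (0.15 kg)
- catch (a joint): turn of the finger plate about its hinge behind the groove, rad: 0 at rest (sunk 6 mm below the groove's floor), 0.25 pressed right down (its middle then about 7 mm lower, its front edge about 11 mm); springs back. It takes about 2 N at first and 5 to 7 N at the bottom. From about 0.14 the lid is let go; a press of half a second is enough
- lid (a joint): opening of the lid, rad: 0 shut; once let go, its spring raises it slowly (about 2 s) to about 1.12 and holds it there; pushed past 1.6 it falls back by its own weight to the stop at 1.92, where it stays
- tape_measure: yellow and black pocket tape measure standing on edge, 36 x 88 x 62 mm, in front of the box; to be left alone. Origin: centre of its underside
- carpenter_pencil: flat red pencil, 12 x 159 x 8 mm, lying behind the box's right end, near the drill press; to be left alone. Origin: centre of its underside
- glue_brush: flat wooden brush, 29 x 173 x 12 mm, lying in front of the box's right end; to be left alone. Origin: centre of its underside
- screw_tin: open round tin of screws, 77 mm across, 30 mm high, to the right of the box; to be left alone. Origin: centre of its underside
- cork_block: cork sanding block, 64 x 107 x 35 mm, far to the left; to be left alone. Origin: centre of its underside
- tub: white and blue lidded plastic tub, 118 x 172 x 89 mm, behind the box on the right; to be left alone. Origin: centre of its underside
- tin_1: tall tin, 75 mm across, 110 mm high, to the left behind the box; to be left alone. Origin: centre of its underside
- jar_1: jar with a green lid, 69 mm across, 84 mm high, to the left; to be left alone. Origin: centre of its underside

How it is judged:
On the way, in this order (a step that is already met when the one before it is completed fails the run):
1. the catch plate in the groove is pressed down far enough to let the lid go (value of joint catch above 0.12 rad).
2. the catch is let up again with the lid sprung half open (value of joint catch below 0.03 rad and value of joint lid above 0.8 rad), for 0.1 s.
At the end, for the whole second after the job is handed in: the lid lies back open against its stop (more than 1.75 rad of 1.92) and at rest, the catch plate is up again (under 0.03 rad), and the robot touches nothing (value of joint lid above 1.75 rad and velocity of joint lid between -0.05 and 0.05 rad/s and value of joint catch below 0.03 rad).
It fails at once if the lid is pinched: the fingers press on its upper face and on its board's edge or underside at once (contact force between the fingers and lid_c0 above 2 N and contact force between the fingers and lid_c1 above 2 N).
It fails at once if a bystander (tape measure, carpenter pencil, glue brush, screw tin, cork block, tub, tin 1, jar 1) is moved or lifted by more than 20 mm (distance of any of tape_measure, carpenter_pencil, glue_brush, screw_tin, cork_block, tub, tin_1, jar_1 from where it was at the start of the episode above 0.02 m).
It also fails if it takes over 58 s, if anything falls off the work surface, if the arm or the gripper's body presses on something with over 40 N, if the wrist force passes 120 N, or if a joint passes its speed limit or range.

### The arm

A 6-joint arm with a two-finger parallel gripper is mounted at the origin on a cart in front of the work surface, level with it; the furniture and walls round the work are solid. World frame = base frame: x ahead of the robot, y to its left, z up, the work surface at z = 0. Lengths are in m, angles in rad, forces in N, time in s.
With the tool pointing down it reaches from about 0.375 to 0.975 m from the base axis. Payload 3.8 kg.
Tool frame: the origin (TCP) lies midway between the tips of the shut fingers; the grasp point (between the pads) lies 19 mm behind it; z points along the fingers, y is the line along which they close (so a half turn about z gives the same grasp; the last joint's range is limited). The gripper opens to 88 mm and grips with 3 to 60 N. Pads are 18 mm wide; open, the fingers measure 123 mm over their backs; the gripper's body (75 mm by 187 mm) begins 45 mm behind the grasp point.
Start: joints at [1.138, 0.264, 1.604, -0, 1.274, -0.037], TCP at [0.26, 0.623, 0.239] pointing down, gripper open.
Joint ranges: [-2.63, 2.63], [-0.94, 2.18], [0.31, 2.57], [-1.31, 4.45], [0, 2.66], [-2.55, 2.55]. Speed limits (rad/s): [2.57, 2.57, 3.14, 3.14, 3.14, 3.14].

### API

Orientations are given as a rotation vector (axis times angle).
In Python, from cell import manip, inverse_kinematics, cams, order gives the robot as it stands. Calls block until the motion is done:
- manip.move_pose(position, orientation): joint-space move of the TCP to a pose.
- manip.move_linear(position, rate=0.15, rot=None): straight line of the TCP; rot=None keeps the orientation; rate is the mean speed in m/s.
- manip.set_joints(angles): joint-space move.
- manip.set_gripper(opening, force=None): finger opening in m; force is the grip in N (None keeps the last); returns when the fingers have stopped.
- manip.dwell(seconds).
- inverse_kinematics(position, orientation): joint angles nearest the present ones, or None.
- manip.state(): the state.
- cams.capture(name): name is "scene" or "top" or "wrist"; returns a dict with "image" (384x512x3 uint8, blue, green, red), "z_map" (384x512 float32, m along the optical axis (not along the pixel's ray), 0 where there is no reading), "intrinsics" (3x3 intrinsics, pixels), "position" and "orientation" of the camera in the world; the wrist camera has in their place "T_tool_cam" (4x4, takes a point from camera to tool coordinates, whose origin is the TCP and whose axes are the flange's). Camera axes: x right, y down, z forward; pixel columns grow to the right and rows downward; lengths in m; the calibration is good to about 2 mm. The wrist camera is an equidistant fisheye: a pixel r from the principal point sees the ray r / f radians off the axis. A picture is of the moment at which its call begins: read the wrist's pose just before it.
A pose or a line that the arm cannot do raises manip.IKError and nothing moves.
- order.close_job(): hands the job in; it is judged then, once.
The state is a dict: "clock": time; "joint_pos": joint angles; "joint_velocities": joint speeds; "tau": joint torques, N m; "tool_pos": TCP position; "tcp_rot": TCP orientation; "contact_force": force on the tool from outside, world axes, zero at the start; "moment": the same for the moment, N m; "gripper_width": finger opening in m; "grasp_force": force on a finger pad.
Only numpy, scipy, OpenCV 4.12 (cv2) and the standard library are available. Lean on these libraries where they do the work, as an engineer would, in place of code of your own. Each camera call takes 0.05 s, during which the arm holds its last target. There are 200 camera calls.

## Working session

There is one attempt and no reset: what is moved stays moved. The work goes in short steps, each a Python script; the robot and the scene stay as the last script left them, time stands still between calls to the robot, and variables do not carry over. Pictures are saved under pics/ and viewed, at most 10 in all, crops included, and the job is handed in when it is done.

```bash
ls; mkdir -p pics; python3 - <<'E'
from cell import manip,cams
import cv2,numpy as np
for n in("scene","top"):
    c=cams.capture(n); cv2.imwrite(f"pics/{n}0.png",c["image"]); np.savez(f"{n}0.npz",**{k:np.array(v) for k,v in c.items()})
    print(n,c["position"],c["orientation"],c["intrinsics"])
print(manip.state())
E
```

```text
pics
scene [ 0.12207783 -0.59960092  0.77957779] [-2.28018912  0.74579318 -0.31572326] [[357.91004458   0.         248.81387008]
 [  0.         357.91004458 196.55427989]
 [  0.           0.           1.        ]]
top [ 0.46555868 -0.03583876  1.30834795] [-2.22130898  2.16751942 -0.08248594] [[448.77295508   0.         264.04503856]
 [  0.         448.77295508 189.07541872]
 [  0.           0.           1.        ]]
{'clock': 0.1, 'joint_pos': array([ 1.13813220e+00,  2.64682353e-01,  1.60522269e+00,  3.19327246e-05,
        1.27371757e+00, -3.68982872e-02]), 'joint_velocities': array([ 5.40222506e-05, -2.81352151e-04, -2.60157324e-03,  9.50031822e-05,
        6.42888225e-04,  2.51782923e-03]), 'tau': array([ 2.29709358e-04, -5.03623796e+01, -3.58066821e+01,  7.31274113e-02,
        2.33419170e-02, -5.28548367e-05]), 'tool_pos': array([0.25994426, 0.62224406, 0.23751742]), 'tcp_rot': array([-0.61753376, -3.0797879 ,  0.00308953]), 'contact_force': array([-0.64523759, -0.45839948,  0.16829885]), 'moment': array([-0.0135616 ,  0.0423767 ,  0.03872361]), 'grasp_force': 0.0, 'gripper_width': 0.08785658429392217}
```

View pics/top0.png

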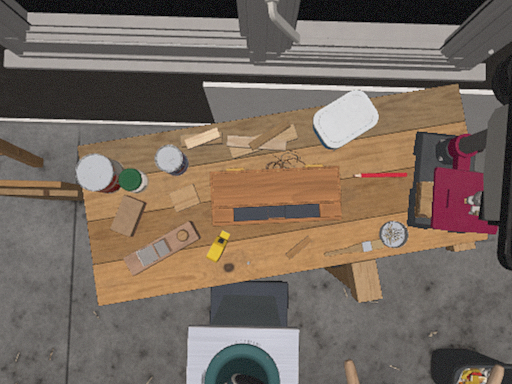

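View pics/scene0.png

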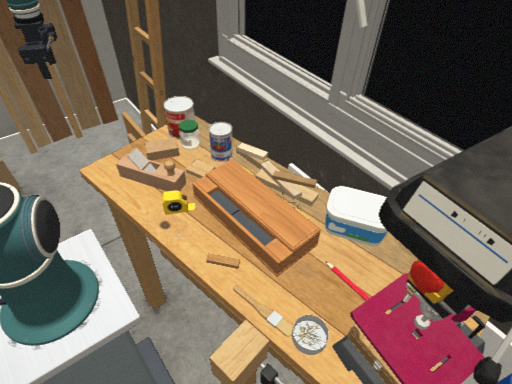

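The top view shows the box, with its dark groove running from about (233,213) to (320,211) and its lid behind. The tape measure is at (218,246) and the brush at (350,250). Next I'll get the box pose from the depth map.

```bash
cat > h.py <<'E'
import numpy as np,cv2
from scipy.spatial.transform import Rotation as R
def cloud(c):
    K=c["intrinsics"];z=c["z_map"];v,u=np.mgrid[:384,:512]
    p=np.stack([(u-K[0,2])/K[0,0]*z,(v-K[1,2])/K[1,1]*z,z],-1)
    return p@R.from_rotvec(c["orientation"]).as_matrix().T+c["position"]
E
python3 - <<'E'
from h import *
c=np.load("top0.npz");P=cloud(c)
img=c["image"]
def show(m,n):
    q=P[m][:,:2].astype(np.float32); (cx,cy),s,a=cv2.minAreaRect(q); print(n,m.sum(),(cx,cy),s,a,np.median(P[m][:,2]))
roi=np.zeros((384,512),bool);roi[160:230,200:352]=1
Z=P[...,2]
print("bench z",np.median(Z[225:235,240:330]))
def big(m):
    n,l,s,_=cv2.connectedComponentsWithStats(m.astype(np.uint8));return l==1+np.argmax(s[1:,4])
show(big(roi&(Z>.055)&(Z<.09)),"box"); show(big(roi&(Z>.067)&(Z<.09)),"lid")
g=img.max(-1)<100; g=big(roi&g); show(g,"groove dark")
# profile along groove of depth
ys,xs=np.where(g);print(xs.min(),xs.max(),ys.min(),ys.max())
for x in range(xs.min(),xs.max()+1,2):
    r=ys[xs==x]; rr=r[(r>r.min()+3)&(r<r.max()-2)]
    if len(rr): print(x,np.round(np.median(Z[rr,x])*1000,1),np.round(np.median(P[rr,x,1]),3),int(np.median(img[rr,x])),end=' | ')
for n,(u,v) in dict(tape=(218,246),brush=(350,250),tin=(393,235),pencil=(385,175),tub=(345,118),tin1=(171,159)).items(): print(n,P[v,u].round(3))
im=cv2.resize(img[155:265,190:360],None,fx=4.6,fy=4.6,interpolation=cv2.INTER_CUBIC);cv2.imwrite("pics/crop.png",im[:600,:800])
E
```

```text
bench z 0.00013814172566140037
box 5895 (0.5312116742134094, -0.08266715705394745) (0.15759584307670593, 0.36076340079307556) 4.2198920249938965 0.07218945404907862
lid 4715 (0.5547488927841187, -0.08049269020557404) (0.10904978960752487, 0.35976263880729675) 4.247706413269043 0.0729938016377163
groove dark 1098 (0.48255228996276855, -0.08540518581867218) (0.036407604813575745, 0.24024589359760284) 4.217320442199707 0.04548837905018355
233 319 204 220
235 44.8 0.031 77 | 237 45.9 0.025 77 | 239 44.2 0.019 78 | 241 45.7 0.014 80 | 243 47.7 0.008 78 | 245 46.3 0.002 79 | 247 44.4 -0.003 77 | 249 47.5 -0.009 77 | 251 46.8 -0.014 77 | 253 47.1 -0.02 76 | 255 43.3 -0.026 77 | 257 46.5 -0.031 75 | 259 46.4 -0.037 75 | 261 46.4 -0.042 77 | 263 46.6 -0.048 78 | 265 45.6 -0.054 78 | 267 45.8 -0.059 80 | 269 39.6 -0.065 78 | 271 39.1 -0.071 76 | 273 41.5 -0.076 81 | 275 42.6 -0.082 76 | 277 40.4 -0.087 76 | 279 42.1 -0.093 77 | 281 39.1 -0.099 77 | 283 41.8 -0.104 75 | 285 40.3 -0.11 71 | 287 45.3 -0.115 77 | 289 46.7 -0.121 77 | 291 46.5 -0.127 78 | 293 45.9 -0.132 75 | 295 47.6 -0.138 79 | 297 44.9 -0.144 76 | 299 46.2 -0.149 75 | 301 46.5 -0.155 77 | 303 45.8 -0.16 76 | 305 46.5 -0.166 77 | 307 46.5 -0.172 76 | 309 45.9 -0.177 78 | 311 46.1 -0.183 79 | 313 45.7 -0.189 76 | 315 46.9 -0.194 77 | 317 45.9 -0.2 76 | tape [0.384 0.075 0.055]
brush [ 0.379 -0.302  0.006]
tin [ 0.425 -0.423  0.017]
pencil [ 0.599 -0.403  0.005]
tub [ 0.745 -0.267  0.089]
tin1 [0.617 0.203 0.106]
```

View pics/crop.png

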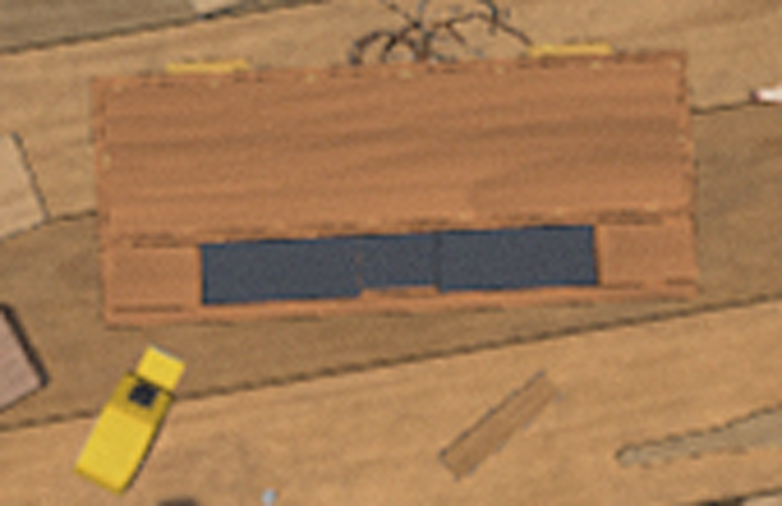

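The depth profile shows the only drop in the floor: 40 mm instead of 46 mm, at world y from about -0.062 to -0.112. That puts the plate's middle at box y of about 0, and the crop's seams at columns 358 and 438 agree. The box yaw is about 4.2° and its origin is near (0.539, -0.081). I'll shut the fingers, lean the tool 18° back so it clears the rising lid, and feel my way down.

```bash
cat >> h.py <<'E'
psi=np.radians(4.22); O=np.array([0.5386,-0.0813,0])
B=R.from_euler("z",psi).as_matrix()
def W(x,y,z): return O+B@np.array([x,y,z])
def rot(t,s=-1):
    t=np.radians(t); z=B@[np.sin(t),0,-np.cos(t)]; y=s*B[:,1]
    return R.from_matrix(np.stack([np.cross(y,z),y,z],1)).as_rotvec()
def box(p): return B.T@(np.asarray(p)-O)
E
python3 - <<'E'
from h import *
from cell import manip,inverse_kinematics
print([inverse_kinematics(W(-.0535,0,.15),rot(18,s)) for s in(-1,1)],inverse_kinematics(W(-.0535,0,.03),rot(18)),inverse_kinematics(W(.075,0,.13),rot(0)))
manip.set_gripper(0.0)
manip.move_pose(W(-.0535,0,.20),rot(18))
manip.move_linear(W(-.0535,0,.075),rate=.1)
manip.dwell(.3)
s=manip.state();print(s["clock"],box(s["tool_pos"]).round(4),s["contact_force"].round(2),s["gripper_width"])
from cell import cams
cv2.imwrite("pics/w1.png",np.hstack([cams.capture("wrist")["image"]]))
E
```

```text
[array([-0.30335713, -0.1991741 ,  2.28490231,  0.16428343,  0.76925438,
        1.09210823]), array([-0.30335713, -0.1991741 ,  2.28490231,  0.16428343,  0.76925438,
       -2.04948442])] [-3.03357132e-01  9.40576543e-04  2.37760682e+00  2.47803166e-01
  4.82296717e-01  9.90150144e-01] [-1.63218667e-01  2.45437171e-01  1.83648253e+00 -4.44089210e-16
  1.05967295e+00  1.33392477e+00]
5.725 [-0.0533 -0.0001  0.0754] [-0.45  0.56 -0.51] 0.0009012038614742599
```

View pics/w1.png

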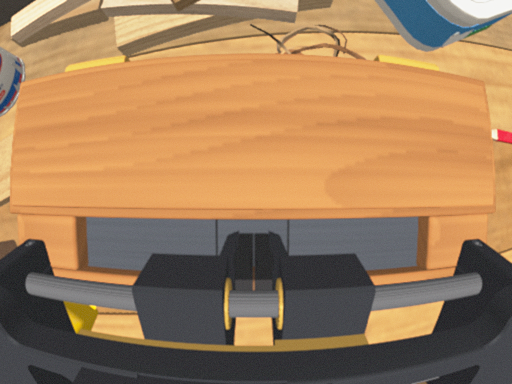

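The wrist view shows the plate's seams at columns 216 and 288, with the shut fingers centred between them at column 253. I'll press down under force control.

```bash
python3 - <<'E'
from h import *
from cell import manip,cams
X=-.0535
f0=manip.state()["contact_force"]
manip.move_linear(W(X,0,.050),rate=.06)
z=.050
while z>.0305:
    z-=.0015; manip.move_linear(W(X,0,z),rate=.04)
    s=manip.state();f=B.T@(s["contact_force"]-f0)
    print(round(s["clock"],2),round(z,4),box(s["tool_pos"]).round(4),f.round(1))
    if f[2]>6.5 or abs(f[0])>6: break
manip.dwell(.5)
s=manip.state();print(s["clock"],box(s["tool_pos"]).round(4),(B.T@(s["contact_force"]-f0)).round(1))
# withdraw along the tool axis
t=np.radians(18); p=box(s["tool_pos"])
manip.move_linear(W(*(p+.05*np.array([-np.sin(t)*.7,0,np.cos(t)]))),rate=.1)
manip.move_linear(W(-.13,0,.15),rate=.15)
manip.dwell(1.5)
s=manip.state();print(s["clock"],s["contact_force"].round(2))
c=cams.capture("scene");cv2.imwrite("pics/s2.png",cv2.resize(c["image"][130:290,150:350],None,fx=3,fy=3))
E
```

```text
6.59 0.0485 [-0.0533 -0.0001  0.0487] [ 0.9 -0.1  0.1]
6.84 0.047 [-0.0535 -0.      0.047 ] [ 0.6 -1.1  0.7]
7.09 0.0455 [-0.0536  0.      0.0454] [-0.4  1.3  0.9]
7.34 0.044 [-0.0536  0.0001  0.0438] [0.8 0.2 1.3]
7.59 0.0425 [-0.0534 -0.      0.0425] [ 0.5 -0.3  0.8]
7.84 0.041 [-0.0534 -0.0001  0.0411] [ 0.7 -0.4  1.5]
8.09 0.0395 [-0.0534 -0.0001  0.0395] [0.1 0.1 2.3]
8.34 0.038 [-0.0535 -0.      0.0379] [0.4 0.8 1.6]
8.59 0.0365 [-0.0534 -0.      0.0366] [0.8 0.3 3.1]
8.84 0.035 [-0.0532 -0.0001  0.0351] [0.4 0.7 3.1]
9.09 0.0335 [-0.0531 -0.0001  0.034 ] [-1.7  1.1  8.8]
9.5917 [-0.0531 -0.0001  0.034 ] [-1.   0.6  8.5]
12.5167 [-0.15  0.17  0.36]
```

View pics/s2.png

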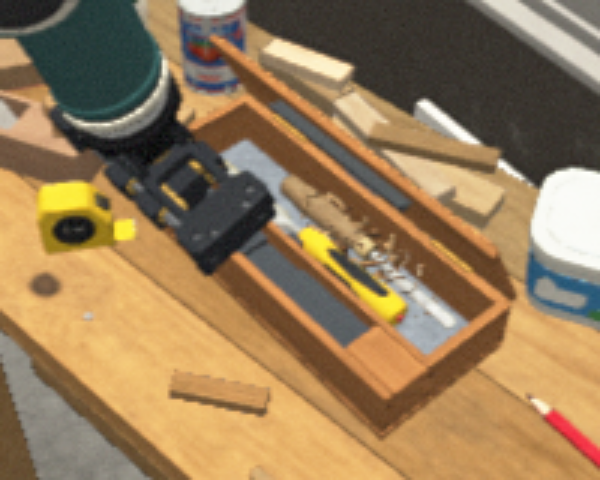

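The press bottomed out at 8.8 N and the lid sprang half open, with the plate released. Next I'll push the lid's inner side backwards with the shut fingertips pointing down.

```bash
python3 - <<'E'
from h import *
from cell import manip,cams
P=cloud(cams.capture("scene"));Q=(P-O)@B
m=(abs(Q[...,1])<.15)&(Q[...,2]>.085)&(Q[...,2]<.2)&(Q[...,0]>-.02)&(Q[...,0]<.1)
q=Q[m];print("lid pts",m.sum(),q[:,[0,2]].min(0).round(3),q[:,[0,2]].max(0).round(3),"angle",np.median(np.arctan2(q[:,2]-.062,.065-q[:,0])).round(2))
manip.move_pose(W(-.06,0,.16),rot(0))
manip.move_linear(W(-.03,0,.13),rate=.15)
manip.dwell(.2); f0=manip.state()["contact_force"]
for x in np.arange(-.01,.086,.008):
    manip.move_linear(W(x,0,.13),rate=.06)
    s=manip.state();f=B.T@(s["contact_force"]-f0);print(round(s["clock"],2),box(s["tool_pos"]).round(3),f.round(1))
    if np.linalg.norm(f)>20: break
manip.dwell(.7)
manip.move_linear(W(-.06,0,.15),rate=.15)
manip.dwell(.5)
c=cams.capture("scene");cv2.imwrite("pics/s3.png",cv2.resize(c["image"][130:290,150:350],None,fx=3,fy=3))
Q=(cloud(c)-O)@B
m=(abs(Q[...,1])<.15)&(Q[...,2]>.085)&(Q[...,2]<.2)&(Q[...,0]>.05)&(Q[...,0]<.15)
q=Q[m];print("lid pts",m.sum(),"angle",np.median(np.arctan2(q[:,2]-.062,.065-q[:,0])).round(2),manip.state()["clock"])
E
```

```text
lid pts 934 [0.011 0.085] [0.052 0.159] angle 1.1
14.22 [-0.01  0.    0.13] [ 0.8  0.3 -0.8]
14.5 [-0.002 -0.     0.13 ] [-0.2 -0.7  0.2]
14.78 [ 0.006 -0.     0.13 ] [-0.2 -0.  -0.6]
15.07 [ 0.015 -0.     0.13 ] [-0.2  0.2 -0.1]
15.35 [ 0.023 -0.     0.13 ] [-0.1  0.  -0.8]
15.63 [ 0.031 -0.     0.13 ] [-0.3 -1.  -1.5]
15.92 [ 0.039 -0.     0.13 ] [ 0.3 -0.7 -1.8]
16.2 [ 0.047 -0.     0.13 ] [ 0.  -1.2 -1.1]
16.48 [ 0.054 -0.     0.13 ] [-0.1 -0.7 -0.8]
16.77 [ 0.062 -0.     0.13 ] [-0.4 -0.6 -1. ]
17.05 [0.07 0.   0.13] [-1.8 -0.1 -1. ]
17.33 [0.071 0.    0.129] [-23.3  -0.9  14.2]
lid pts 2016 angle 1.89 19.6667
```

View pics/s3.png

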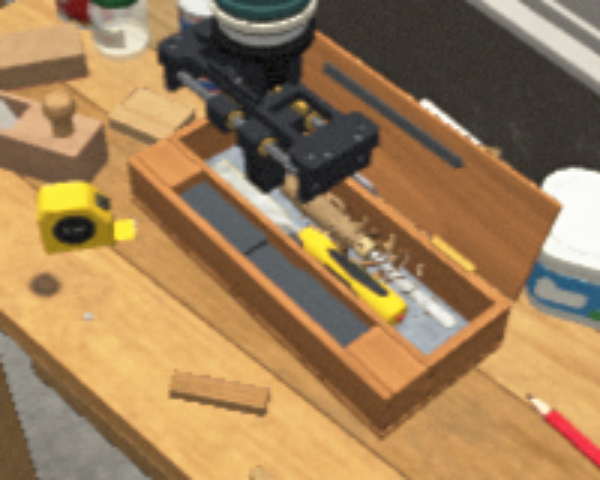

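The lid lies back at about 1.89 rad against its stop, the robot is clear of it, and the bystanders haven't moved. I'm handing the job in.

```bash
python3 -c "
from h import *
from cell import manip,order
manip.move_linear(W(-.06,0,.2),rate=.15);manip.dwell(.5);print(manip.state()['contact_force'])
print(order.close_job())"
```

```text
[ 0.05247452 -0.50347188  0.50624433]
the job is handed in; nothing more can be done
None
```

The job is handed in: the catch was pressed with the shut fingertips, the lid sprang up and was pushed back to its stop (measured about 1.89 of 1.92 rad), the fingers gripped nothing and no bystander visibly moved; the drop was found from camera depth rather than by feeling along the groove, and no verdict was returned.

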